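Shut and latch the tortilla warmer

TASK

Close up the tortilla warmer where it stands, using only the fingertips: first press its lid fully shut, then push the latch lever over past its centre so that it snaps in over the lid and stays there. Do not grasp or lift anything, do not shove the warmer along or tip it, and leave the mugs, the paddle and the comal alone.

Things in the scene. Friction and masses are not known exactly. Their poses are not given: they have to be found in the camera images.
- warmer: Round white plastic tortilla warmer, a tub 190 mm across and 75 mm high, loose on the worktop, about 1.5 kg because of a clay liner, so that pushes under 6 N do not slide it. Origin at the centre of its underside, z up, its own -x points to the latch, +x to the lid's hinge.
- lid_hinge (a point): Point on the lid's hinge axis, on the warmer opposite the latch: 102 mm along the warmer's +x from its centre, 75 mm above the worktop. The axis is level, along the warmer's y.
- lid_edge (a point): Point on the top face of the flat, round white lid (188 mm across, 12 mm thick, a round knob 20 mm high and 32 mm wide in its middle), near the free rim above the latch side. It lies 190 mm from the hinge axis along the lid and 12 mm above the lid's underside; the hinge axis lies in the plane of that underside. With the lid shut it is 87 mm above the worktop.
- lid (a joint): Lid angle: 0 fully shut, about 0.4 to 0.85 at the start; growing values lift the free rim. The hinge is stiff: the lid stays at whatever angle it is left, and about 1 N down on the free rim moves it.
- latch_pivot (a point): Point on the latch's pivot axis, on the outside of the tub: 112 mm along the warmer's -x from its centre, 62 mm above the worktop. The axis is level, along the warmer's y, so the lever swings straight towards and away from the tub's centre.
- latch_tip (a point): Tip of the white latch lever, a plain flap 34 mm wide and 7 mm thick with a round bar 10 mm thick and 40 mm wide along its end; 67 mm from the pivot, in the lever's middle. Unlocked it leans outwards, the tip about 119 mm above the worktop and 35 mm farther out than the pivot; locked it leans in over the lid's rim, the tip 121 mm high and 32 mm inwards of the pivot.
- latch (a joint): Latch lever angle: 0 unlocked, leaning outwards 0.55 rad from vertical; growing as it swings up and in; upright at 0.55; stop at 1.05 (locked). A spring holds it at either end: dead centre is at 0.5, beyond which it snaps to 1.05 by itself. About 2 N along its swing at the tip starts it moving; the tip rises as it swings up, so a purely level push drags on it by friction and needs more.
- mug_tall: Enamel mug, 80 mm across, 90 mm high, with a handle. Origin at the centre of its underside. Leave alone.
- mug_low: Enamel mug, 88 mm across, 65 mm high, with a handle. Origin at the centre of its underside. Leave alone.
- paddle: Wooden stirring paddle lying flat, 235 mm long along its x, up to 46 mm wide and 12 mm thick. Origin on its underside, near mid-length. Leave alone.
- comal: Round clay comal (griddle), 250 mm across and 24 mm high. Origin at the centre of its underside. Leave alone.

How it is judged (in metres and radians):
On the way, in this order (a step that is already met when the one before it is completed fails the run):
1. the lid is pressed fully shut while the latch is still unlocked (value of joint lid below 0.03 rad and value of joint latch below 0.25 rad), for 0.2 s.
2. the latch has snapped over to its locked stop with the lid shut (value of joint lid below 0.03 rad and value of joint latch above 0.95 rad), for 0.2 s.
At the end, for the whole second after the job is handed in: The lid is shut (within 0.03 rad), the latch is at its locked stop (above 0.95 rad), and the warmer stands upright and still on the worktop within 30 mm of where it began (all of step 2 and height (world z) of warmer below 0.005 m and angle between warmer's own z axis and vertical below 0.04 rad and linear speed of warmer below 0.02 m/s and distance of warmer from where it was at the start of the episode below 0.03 m); the robot touches nothing.
It fails at once if the latch is flipped while the lid is still open (value of joint latch above 0.6 rad and value of joint lid above 0.06 rad).
It fails at once if the warmer is lifted (over 10 mm) or tipped (over 0.12 rad) (height (world z) of warmer above 0.01 m or angle between warmer's own z axis and vertical above 0.12 rad).
It fails at once if the warmer is shoved more than 30 mm along (distance of warmer from where it was at the start of the episode above 0.03 m).
It fails at once if a mug, the paddle or the comal is moved more than 15 mm (distance of any of mug_tall, mug_low, paddle, comal from where it was at the start of the episode above 0.015 m).
It also fails if it takes over 43 s, if anything falls off the work surface, if the arm or the gripper's body presses on something with over 40 N, if the wrist force passes 120 N, or if a joint passes its speed limit or range.

ROBOT

A 6-joint arm with a two-finger parallel gripper is mounted at the origin on the work surface. World frame = base frame: x ahead of the robot, y to its left, z up, the work surface at z = 0. Lengths are in mm, angles in rad, forces in N, time in s.
With the tool pointing down it reaches from about 350 to 975 mm from the base axis. Payload 7.1 kg.
Tool frame: the origin (TCP) lies on the centre line of the jaws, within the pads' length; the fingertips stand 8 mm ahead of it and the grasp point (between the pads) lies 11 mm behind it; x points along the fingers, z is the direction in which the jaws open and shut, and the axes are right-handed (so a half turn about x gives the same grasp; the last joint's range is limited). The gripper opens to 88 mm and grips with 3 to 60 N. Pads are 20 mm wide; open, the fingers measure 115 mm over their backs; the gripper's body (75 mm by 178 mm) begins 61 mm behind the grasp point.
Start: joints at [-1.238, 0.423, 1.63, -0, 1.089, -0.019], TCP at [215.384, -586.698, 230.675] pointing down, gripper open.
Joint ranges: [-3, 3], [-0.9, 2.11], [0.09, 2.58], [-1.31, 4.45], [0.11, 2.69], [-2.54, 2.54]. Speed limits (rad/s): [2.39, 2.39, 3.01, 3.14, 3.14, 3.14].

INTERFACE

Orientations are given as a rotation vector (axis times angle).
In Python, from workcell import status, get_image, camera_params, close_job gives the robot as it stands. The module is installed in compiled form; this text tells all that it offers.
- The arm moves only by the tool apply_moves, never from a script. Its argument "increments" is a list of rows, each a list of 7 numbers: the closure in counts, from 0 (fully open) to 255 (shut), then the shift along the tool's x, y, z in mm, then the turn, a rotation vector about the tool's x, y, z in degrees. A call has exactly 8 rows; each row shifts and turns the commanded pose from where the row before left it, along the tool's axes as they then stand; what a row does not reach is not made up. A row lasts 1/8 s, in which the tool goes at most 62.5 mm and 10.7 degrees, less where a joint would pass 70% of its speed; a pose out of reach is approached as far as the arm can. A call with a gripper value outside its range is refused whole. The fingers move at their own pace and stop on an object; the grip force is fixed at half the most. Time passes only in rows, so rows that do not move let the fingers close, or fill a call up. It gives the time, the measured TCP pose, the force and the opening at its end, in the units of the state.
- status.get_obs(): the state, without advancing time (a new reading comes with each control period).
- get_image(name): name is "side" or "top" or "wrist"; returns the picture (480x640x3 uint8, red, green, blue); there is no depth.
- camera_params(name): a dict with "camera_matrix" (3x3 intrinsics, pixels), "rvec" (rotation vector, rad) and "tvec" (3), from world to camera coordinates, as OpenCV has them; the wrist camera has in their place "T_tool_cam" (4x4, takes a point from camera to tool coordinates, whose origin is the TCP and whose axes are the tool frame's). Camera axes: x right, y down, z forward; pixel columns grow to the right and rows downward; lengths in mm; the calibration is good to about 2 mm. The wrist camera is an equidistant fisheye: a pixel r from the principal point sees the ray r / f radians off the axis. A picture is of the moment at which its call begins: read the wrist's pose just before it. camera_params takes no time and is no camera call.
- close_job(): hands the job in, once; it reports no verdict.
The state is a dict: "t": time; "qpos": joint angles; "qvel": joint speeds; "joint_torque": joint torques, N m; "ee_pos": TCP position; "orientation": TCP orientation; "ft_force": force on the tool from outside, world axes, zero at the start; "moment": the same for the moment, N m; "width": finger opening in mm.
Only numpy, scipy, OpenCV 4.12 (cv2) and the standard library are available. Lean on these libraries where they do the work, as an engineer would, in place of code of your own. Each camera call takes 0.05 s, during which the arm holds its last target.

## Working session

There is one attempt and no reset: what is moved stays moved. The work goes in short steps, Python scripts to look and compute and a tool call to move; the robot and the scene stay as the last step left them, time stands still between calls to the robot, and variables do not carry over. Pictures are saved under pics/ and viewed, and the job is handed in when it is done.

Besides the shell and the picture viewer there is one more tool, called as name([rows], argument=value, ...), one row to a line, values as JSON. apply_moves: Moves the arm, as the interface text tells. Its arguments: {"type":"object","properties":{"increments":{"type":"array"}},"required":["increments"]}

```bash
mkdir -p pics
python3 - <<'E'
from workcell import status,get_image,camera_params
import cv2
for n in ("side","top"):
    im=get_image(n); cv2.imwrite(f"pics/{n}0.png",im[:,:,::-1]); print(n,camera_params(n))
o=status.get_obs();print(o)
print(camera_params("wrist"))
E
```

```text
side {'camera_matrix': array([[593.71269404,   0.        , 316.54326819],
       [  0.        , 593.71269404, 245.87145849],
       [  0.        ,   0.        ,   1.        ]]), 'rvec': array([ 0.33335149,  2.74956637, -1.20886409]), 'tvec': array([ 632.54224193,   -2.32147   , 1709.99653282])}
top {'camera_matrix': array([[434.49134154,   0.        , 327.30338357],
       [  0.        , 434.49134154, 238.73595515],
       [  0.        ,   0.        ,   1.        ]]), 'rvec': array([ 2.19163226, -2.16572728,  0.13875444]), 'tvec': array([ -45.16740893,  628.40296943, 1001.75082341])}
{'t': 0.1, 'qpos': array([-1.23795204e+00,  4.23775056e-01,  1.63058207e+00,  9.34436593e-06,
        1.08862673e+00, -1.90122496e-02]), 'qvel': array([ 0.00131172, -0.00198706, -0.00357649, -0.00034893, -0.00234372,
       -0.00191966]), 'joint_torque': array([ 1.91888489e-04, -5.45617318e+01, -2.74323803e+01,  6.45513064e-02,
        1.88368902e-02, -4.19320054e-05]), 'ee_pos': array([ 215.26135337, -586.24293302,  229.98517041]), 'orientation': array([ 0.94705908,  1.3565089 , -0.94569579]), 'ft_force': array([-0.72667152, -0.25682085, -0.49807643]), 'moment': array([-0.0321126 ,  0.03669945, -0.04800954]), 'width': 88.03304538260865}
{'camera_matrix': array([[371.64829954,   0.        , 317.10979673],
       [  0.        , 371.64829954, 234.84405993],
       [  0.        ,   0.        ,   1.        ]]), 'T_tool_cam': array([[-3.76030022e-04, -2.81197981e-01,  9.59649704e-01,
        -1.53865576e+02],
       [-6.72592005e-04, -9.59649484e-01, -2.81198180e-01,
         7.60085943e+01],
       [ 9.99999703e-01, -7.51191676e-04,  1.71725503e-04,
         5.00209571e-01],
       [ 0.00000000e+00,  0.00000000e+00,  0.00000000e+00,
         1.00000000e+00]])}
```

View pics/side0.png

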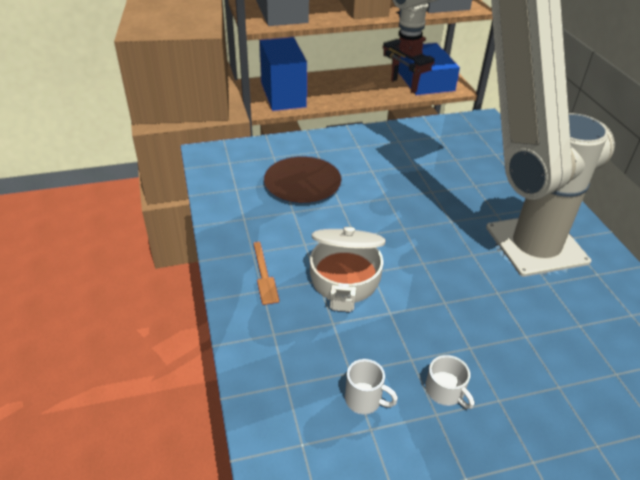

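View pics/top0.png

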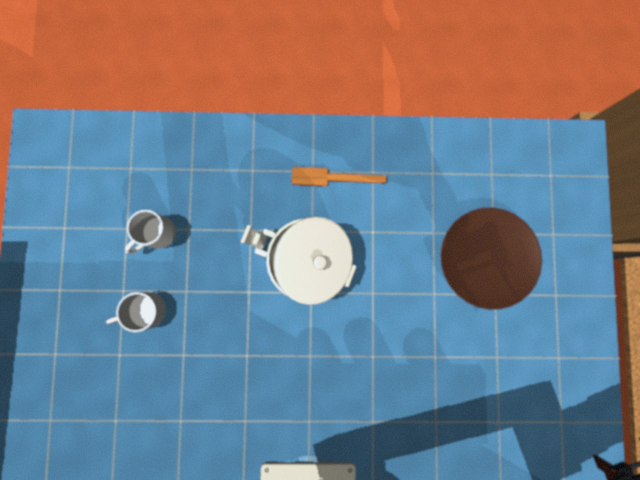

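The side view shows the warmer at about (346,268), with the lid half open and the latch bar at about (343,291). In the top view the latch bar is near (249,236) and the hinge near (351,276), so the latch faces +y. I'll zoom in.

Run:
```python
import cv2
s=cv2.imread("pics/side0.png")[215:325,290:400]; t=cv2.imread("pics/top0.png")[205:315,235:365]
cv2.imwrite("pics/side0z.png",cv2.resize(s,None,fx=5,fy=5,interpolation=cv2.INTER_CUBIC))
cv2.imwrite("pics/top0z.png",cv2.resize(t,None,fx=5,fy=5,interpolation=cv2.INTER_CUBIC))
```

```text
(no output)
```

View pics/side0z.png

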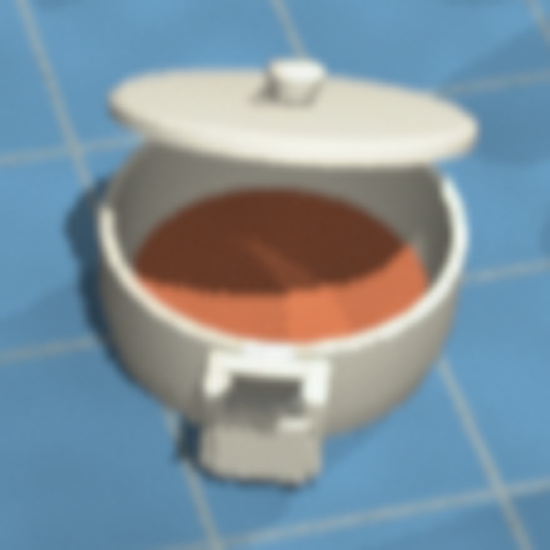

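View pics/top0z.png

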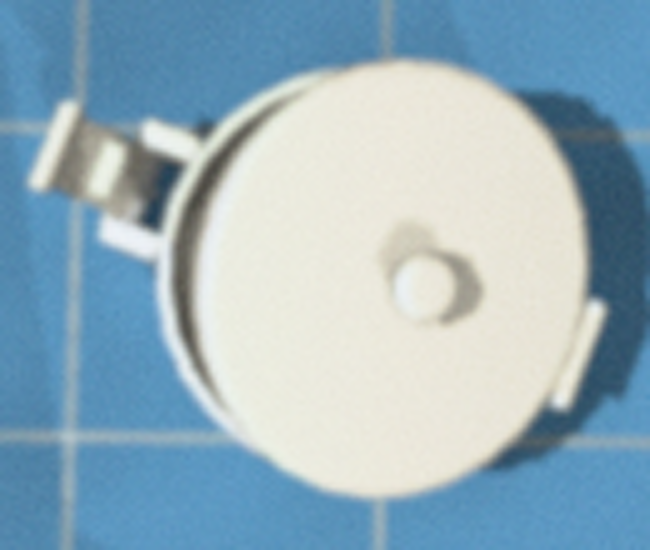

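```bash
cat > h.py <<'E'
import numpy as np,cv2
from workcell import camera_params
def ray(n,uv):
    c=camera_params(n);R=cv2.Rodrigues(c["rvec"])[0];C=-R.T@c["tvec"]
    d=R.T@np.linalg.inv(c["camera_matrix"])@np.array([*uv,1.]);return C,d/np.linalg.norm(d)
def plane(n,uv,z):
    C,d=ray(n,uv);return C+d*(z-C[2])/d[2]
def proj(n,P):
    c=camera_params(n);return cv2.projectPoints(np.atleast_2d(np.float64(P)),c["rvec"],c["tvec"],c["camera_matrix"],None)[0][:,0]
E
python3 - <<'E'
from h import *
z=lambda o,p:(o[0]+(p[0]+.5)/5-.5,o[1]+(p[1]+.5)/5-.5)
T=(235,205);S=(290,215)
bar=plane("top",z(T,(54,146)),123);hin=plane("top",z(T,(580,355)),75)
print("bar",bar,"hinge",hin)
bs=plane("side",z(S,(262,466)),115);print("bar side(lower front)",bs)
br=plane("side",z(S,(285,350)),75);print("rim front side",br)
u=hin-bar;u[2]=0;L=np.linalg.norm(u);u/=L;print("L",L,"expect ~249",u,np.degrees(np.arctan2(u[1],u[0])))
# tub left/right extremes in side and top rim ellipse
c=hin-102*u;c[2]=0
c2=bar+147*u;c2[2]=0
print("c",c,c2)
C=(c+c2)/2
v=np.array([-u[1],u[0],0])
for a in (.4,.5,.6,.7,.85):
    h=C+102*u+[0,0,75]
    e=h-u*(190*np.cos(a)+0)+np.array([0,0,190*np.sin(a)])+12*(np.sin(a)*-(-u)*1+np.array([0,0,np.cos(a)]))
    print(a,e,[((q-np.array(o))*5).round() for q,o in((proj("top",e)[0],T),(proj("side",e)[0],S))])
E
```

```text
bar [627.92347198 141.98252761 123.        ] hinge [541.15186032 -90.49967074  75.        ]
bar side(lower front) [646.16002972 199.52227251 115.        ]
rim front side [601.82232431  94.67916831  75.        ]
L 248.14770832016129 expect ~249 [-0.34967726 -0.93687022  0.        ] -110.46757640414029
c [576.81894123   5.06109181   0.        ] [576.5209142    4.26260511   0.        ]
0.4 [600.56287468  68.67684977 160.04221697] [array([212., 201.]), array([280., 188.])]
0.5 [597.29654339  59.92555585 176.62184308] [array([230., 206.]), array([283., 149.])]
0.6 [593.4677441   49.66727369 192.18609732] [array([252., 213.]), array([286., 110.])]
0.7 [589.11473289  38.00450063 206.57946682] [array([279., 221.]), array([290.,  71.])]
0.85 [581.69878781  18.13538464 225.66307473] [array([327., 237.]), array([295.,  12.])]
```

Run:
```python
from h import *
u=np.array([-.3497,-.9369,0]);C=np.array([576.7,4.7,0]);T=(235,205);S=(290,215)
for n,P in dict(tip=C-147*u+[0,0,119],piv=C-112*u+[0,0,62],rimf=C-95*u+[0,0,75],base=C-95*u,hinge=C+102*u+[0,0,75]).items():
    print(n,P,[((proj(c,P)[0]-np.array(o))*5).round() for c,o in(("top",T),("side",S))])
for n in("side","top"):
    R=cv2.Rodrigues(camera_params(n)["rvec"])[0];print(n,-R.T@camera_params(n)["tvec"])
```

```text
tip [628.1059 142.4243 119.    ] [array([ 52., 145.]), array([263., 364.])]
piv [615.8664 109.6328  62.    ] [array([143., 186.]), array([263., 392.])]
rimf [609.9215  93.7055  75.    ] [array([175., 197.]), array([267., 349.])]
base [609.9215  93.7055   0.    ] [array([191., 211.]), array([259., 451.])]
hinge [541.0306 -90.8638  75.    ] [array([579., 353.]), array([293.,  90.])]
side [ 949.0050378  1062.60530851 1137.74453014]
top [ 521.15995874  -14.47258944 1062.36431632]
```

Run:
```python
from h import *
from workcell import status
o=status.get_obs();R=cv2.Rodrigues(o["orientation"])[0];print(R.round(3))
u=np.array([-.3497,-.9369,0]);C=np.array([576.7,4.7,0]);
print("u in tool",(R.T@u).round(3))
P=C+102*u-u*150;P[2]=230;print("press tgt TCP",P,"delta tool",(R.T@(P-o["ee_pos"])).round(1))
a=.5
print("lid top h at 150 for .45,.55,.7:",[75+150*np.tan(a)+12/np.cos(a) for a in(.45,.55,.7)])
```

```text
[[-0.     0.939  0.345]
 [ 0.001  0.345 -0.939]
 [-1.     0.    -0.001]]
u in tool [-0.001 -0.651  0.759]
press tgt TCP [593.4856  49.6712 230.    ] delta tool [   0.7  574.2 -466.6]
lid top h at 150 for .45,.55,.7: [np.float64(160.7849727261715), np.float64(181.04162343765262), np.float64(217.03276818626503)]
```

apply_moves([
  [255,-5,36,-29,0,0,0],
  [255,-5,36,-29,0,0,0],
  [255,-5,36,-29,0,0,0],
  [255,-5,36,-29,0,0,0],
  [255,-5,36,-29,0,0,0],
  [255,-5,36,-29,0,0,0],
  [255,-5,36,-29,0,0,0],
  [255,-5,36,-29,0,0,0],
])

```text
t: 1.1
ee_pos: [406.2, -268.2, 270.7]
orientation: [0.946, 1.356, -0.946]
ft_force: [0.2, -0.6, 0.6]
width: 11.0
```

apply_moves([
  [255,0,36,-29,0,0,0],
  [255,0,36,-29,0,0,0],
  [255,0,36,-29,0,0,0],
  [255,0,36,-29,0,0,0],
  [255,0,36,-29,0,0,0],
  [255,0,36,-29,0,0,0],
  [255,0,36,-29,0,0,0],
  [255,0,0,0,0,0,0],
])

```text
t: 2.1
ee_pos: [573.3, 10.0, 270.2]
orientation: [0.944, 1.357, -0.944]
ft_force: [-0.7, -0.0, 0.2]
width: 0.5
```

apply_moves([
  [255,0,0,0,-10,0,0],
  [255,0,0,0,-10,0,0],
  [255,0,0,0,-10,0,0],
  [255,0,0,0,-10,0,0],
  [255,0,0,0,-9.5,0,0],
  [255,0,0,0,0,0,0],
  [255,0,0,0,0,0,0],
  [255,0,0,0,0,0,0],
])

```text
t: 3.1
ee_pos: [572.3, 7.5, 270.6]
orientation: [0.28, 1.553, -0.28]
ft_force: [0.6, -1.1, -0.4]
width: 0.7
```

```bash
cat >> h.py <<'E'
u=np.array([-.3497,-.9369,0]);C=np.array([576.7,4.7,0])
def rep():
    from workcell import status
    o=status.get_obs();R=cv2.Rodrigues(o["orientation"])[0];p=o["ee_pos"]
    print("t",o["t"],"ee",p.round(1),"tip z",(p+8*R[:,0])[2].round(1),"F",o["ft_force"].round(2),"w",round(o["width"],1))
    print("dist from hinge along -u",((p-C)@-u+102).round(1),"lateral",((p-C)@np.array([-u[1],u[0],0])).round(1),"u in tool",(R.T@u).round(3))
    return o,R
E
python3 - <<'E'
from h import *
from workcell import get_image
rep()
for n in("side","wrist"):cv2.imwrite(f"pics/{n}1.png",get_image(n)[:,:,::-1])
s=cv2.imread("pics/side1.png")[175:325,260:410]
cv2.imwrite("pics/side1z.png",cv2.resize(s,None,fx=4,fy=4,interpolation=cv2.INTER_CUBIC))
E
```

```text
t 3.1 ee [572.3   7.5 270.6] tip z 262.6 F [ 0.64 -1.13 -0.42] w 0.7
dist from hinge along -u 103.1 lateral -5.1 u in tool [ 0. -1. -0.]
```

View pics/side1z.png

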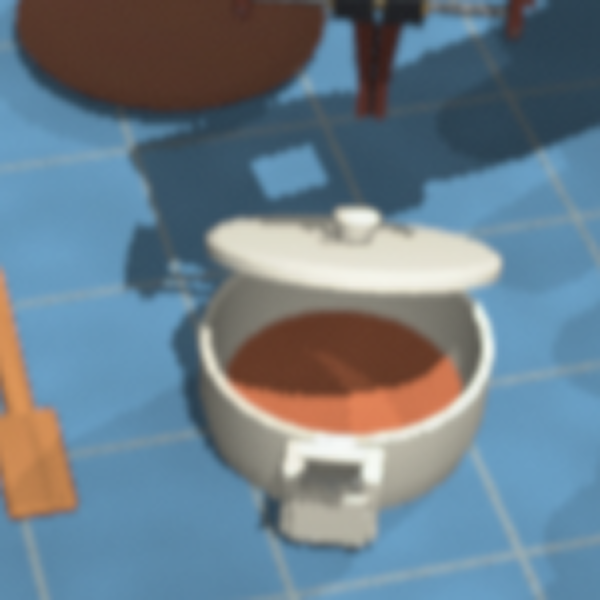

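View pics/wrist1.png

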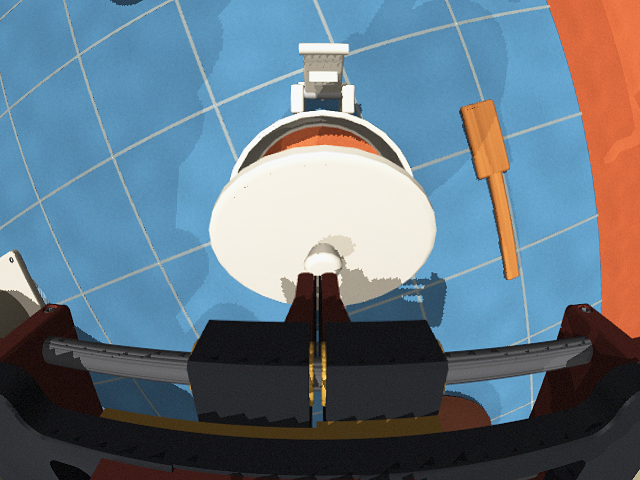

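The wrist view is well aligned: latch bar at about (324,47), lid free rim at about (319,151), knob at about (322,258). I'll cross-check the bar position and lid angle with these.

Run:
```python
from h import *
o,R=rep();c=camera_params("wrist");K=c["camera_matrix"];T=c["T_tool_cam"]
v=np.array([-u[1],u[0],0])
def wray(uv):
    d=np.array([(uv[0]-K[0,2])/K[0,0],(uv[1]-K[1,2])/K[1,1]]);r=np.hypot(*d)
    dc=np.array([*(d/r*np.sin(r)),np.cos(r)]);return R@T[:3,3]*1+o["ee_pos"],R@T[:3,:3]@dc
for n,uv,z in(("bar",(324,45),123),("bar in",(324,54),123),("bracketL",(297,97),70),("bracketR",(347,98),70),("tubrim",(321,111),75)):
    P,d=wray(uv);p=P+d*(z-P[2])/d[2];print(n,p.round(1),"along",((p-C)@-u).round(1),"lat",((p-C)@v).round(1))
P,d=wray((321,151))
for a in(.4,.45,.5,.55,.6):
    H=C+102*u+[0,0,75]
    e=H-u*196*np.cos(a)+np.array([0,0,196*np.sin(a)])+12*(np.sin(a)*u+np.array([0,0,np.cos(a)]))
    p=P+d*(e[2]-P[2])/d[2];print(a,"rim err along",((p-e)@-u).round(1), e.round(0))
```

```text
t 3.2 ee [572.3   7.7 270.7] tip z 262.7 F [-0.23 -0.11  0.81] w -0.0
dist from hinge along -u 103.2 lateral -5.1 u in tool [ 0.    -1.    -0.001]
bar [627.7 142.  123. ] along 146.5 lat -0.2
bar in [625.  134.8 123. ] along 138.8 lat -0.2
bracketL [591.4 114.3  70. ] along 107.8 lat -24.6
bracketR [635.   97.2  70. ] along 107.0 lat 22.3
tubrim [607.6  93.5  75. ] along 94.0 lat -2.1
0.4 rim err along -12.3 [603.  74. 162.]
0.45 rim err along -7.2 [601.  70. 171.]
0.5 rim err along -1.6 [599.  65. 179.]
0.55 rim err along 4.3 [597.  60. 188.]
0.6 rim err along 10.6 [595.  54. 196.]
```

apply_moves([
  [255,0,12,5,0,0,0],
  [255,0,12,0,0,0,0],
  [255,0,12,0,0,0,0],
  [255,10,11,0,0,0,0],
  [255,15,0,0,0,0,0],
  [255,15,0,0,0,0,0],
  [255,15,0,0,0,0,0],
  [255,13,0,0,0,0,0],
])

```text
t: 4.2
ee_pos: [593.1, 49.7, 201.3]
orientation: [0.279, 1.554, -0.279]
ft_force: [-0.6, 1.3, 0.4]
width: 0.6
```

apply_moves([
  [255,10,0,0,0,0,0],
  [255,10,2,0,0,0,0],
  [255,10,2,0,0,0,0],
  [255,10,3,0,0,0,0],
  [255,10,3,0,0,0,0],
  [255,10,3,0,0,0,0],
  [255,10,2,0,0,0,0],
  [255,10,1,0,0,0,0],
])

```text
t: 5.2
ee_pos: [599.0, 65.2, 122.0]
orientation: [0.278, 1.553, -0.278]
ft_force: [-0.5, -0.3, 0.7]
width: 0.6
```

Run:
```python
from h import *
from workcell import get_image
rep()
for n in("wrist",):cv2.imwrite(f"pics/{n}2.png",get_image(n)[:,:,::-1])
```

```text
t 5.2 ee [599.   65.2 122. ] tip z 114.0 F [-0.54 -0.29  0.73] w 0.6
dist from hinge along -u 166.5 lateral -0.2 u in tool [-0.    -1.    -0.002]
```

View pics/wrist2.png

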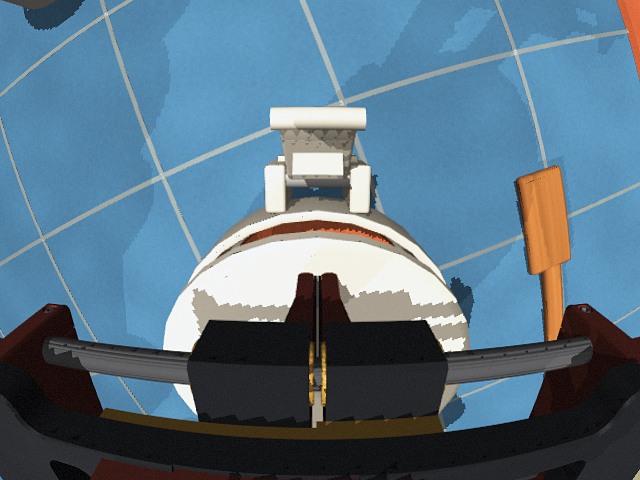

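The lid is following the fingertips and only a narrow gap is left at the rim, around (320,225). I'll keep pressing gently.

apply_moves([
  [255,5,1,0,0,0,0],
  [255,5,1,0,0,0,0],
  [255,5,1,0,0,0,0],
  [255,4,0,0,0,0,0],
  [255,4,0,0,0,0,0],
  [255,3,0,0,0,0,0],
  [255,1,0,0,0,0,0],
  [255,0,0,0,0,0,0],
])

```text
t: 6.25
ee_pos: [600.0, 67.8, 95.6]
orientation: [0.278, 1.553, -0.279]
ft_force: [0.9, -0.7, 0.8]
width: 0.5
```

apply_moves([
  [255,0.5,0,0,0,0,0],
  [255,0.5,0,0,0,0,0],
  [255,0,0,0,0,0,0],
  [255,0,0,0,0,0,0],
  [255,0,0,0,0,0,0],
  [255,0,0,0,0,0,0],
  [255,0,0,0,0,0,0],
  [255,0,0,0,0,0,0],
])

```text
t: 7.25
ee_pos: [600.1, 67.8, 95.3]
orientation: [0.279, 1.553, -0.279]
ft_force: [-1.7, 0.3, 5.4]
width: 0.7
```

Run:
```python
from h import *
rep()
```

```text
t 7.25 ee [600.1  67.8  95.3] tip z 87.3 F [-1.74  0.33  5.4 ] w 0.7
dist from hinge along -u 169.3 lateral -0.2 u in tool [-0.    -1.    -0.002]
```

apply_moves([
  [255,0.5,0,0,0,0,0],
  [255,0.5,0,0,0,0,0],
  [255,0,0,0,0,0,0],
  [255,0,0,0,0,0,0],
  [255,0,0,0,0,0,0],
  [255,0,0,0,0,0,0],
  [255,0,0,0,0,0,0],
  [255,0,0,0,0,0,0],
])

```text
t: 8.25
ee_pos: [600.1, 67.8, 95.1]
orientation: [0.279, 1.552, -0.279]
ft_force: [-4.2, 0.3, 13.5]
width: 0.4
```

apply_moves([
  [255,-4,0,0,0,0,0],
  [255,-8,0,0,0,0,0],
  [255,-15,0,0,0,0,0],
  [255,-20,0,0,0,0,0],
  [255,-20,0,0,0,0,0],
  [255,-10,0,0,0,0,0],
  [255,0,0,0,0,0,0],
  [255,0,0,0,0,0,0],
])

```text
t: 9.25
ee_pos: [599.6, 67.8, 170.2]
orientation: [0.278, 1.554, -0.279]
ft_force: [-0.6, -0.4, 0.2]
width: 0.5
```

Run:
```python
from h import *
from workcell import get_image
rep()
for n in("wrist","side"):cv2.imwrite(f"pics/{n}3.png",get_image(n)[:,:,::-1])
s=cv2.imread("pics/side3.png")[175:325,260:410]
cv2.imwrite("pics/side3z.png",cv2.resize(s,None,fx=4,fy=4,interpolation=cv2.INTER_CUBIC))
```

```text
t 9.25 ee [599.6  67.8 170.2] tip z 162.2 F [-0.58 -0.42  0.2 ] w 0.5
dist from hinge along -u 169.2 lateral -0.6 u in tool [ 0.    -1.    -0.002]
```

View pics/wrist3.png

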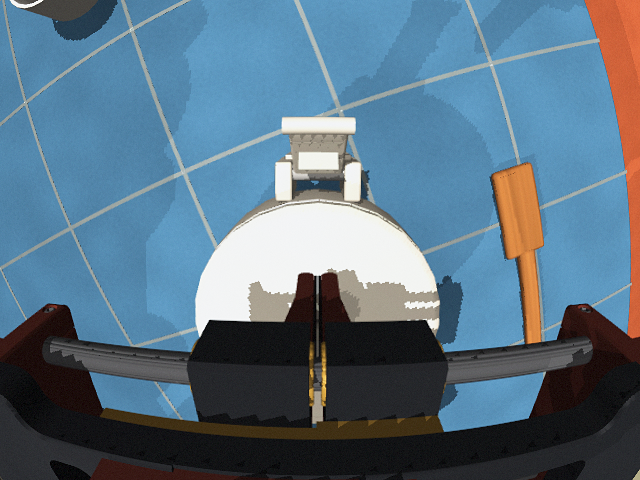

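View pics/side3z.png

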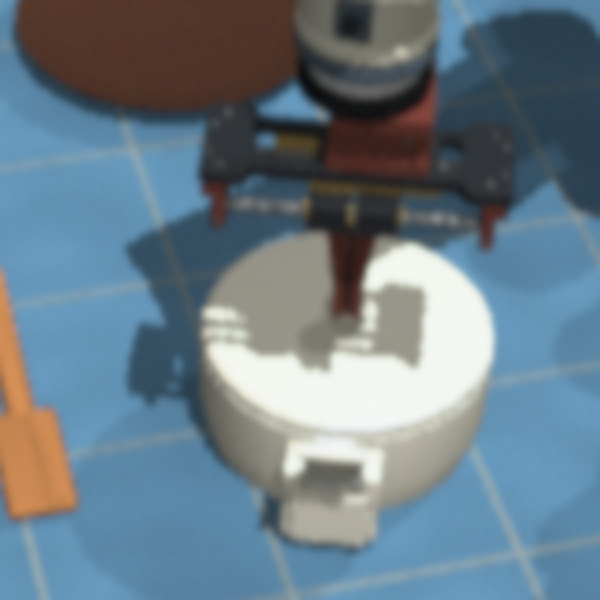

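The lid is shut flush, the force had built to 13 N against its stop, and the latch is still leaning out with its bar at about (318,125). Next I'll go outside the latch and down.

apply_moves([
  [255,0,15,0,0,0,0],
  [255,0,20,0,0,0,0],
  [255,0,20,0,0,0,0],
  [255,0,20,0,0,0,0],
  [255,0,20,0,0,0,0],
  [255,0,13,0,0,0,0],
  [255,0,0,0,0,0,0],
  [255,0,0,0,0,0,0],
])

```text
t: 10.35
ee_pos: [637.4, 168.8, 170.6]
orientation: [0.278, 1.553, -0.279]
ft_force: [0.5, 0.0, -0.2]
width: 0.1
```

apply_moves([
  [255,10,0,0,0,0,0],
  [255,10,0,0,0,0,0],
  [255,10,0,0,0,0,0],
  [255,10,0,0,0,0,0],
  [255,10,0,0,0,0,0],
  [255,8,0,0,0,0,0],
  [255,0,0,0,0,0,0],
  [255,0,0,0,0,0,0],
])

```text
t: 11.35
ee_pos: [637.8, 169.2, 112.9]
orientation: [0.279, 1.552, -0.278]
ft_force: [0.3, -0.6, 1.2]
width: 0.4
```

Run:
```python
from h import *
from workcell import get_image
rep()
for n in("side",):cv2.imwrite(f"pics/{n}4.png",get_image(n)[:,:,::-1])
s=cv2.imread("pics/side4.png")[175:325,260:410]
cv2.imwrite("pics/side4z.png",cv2.resize(s,None,fx=4,fy=4,interpolation=cv2.INTER_CUBIC))
```

```text
t 11.35 ee [637.8 169.2 112.9] tip z 104.9 F [ 0.28 -0.55  1.21] w 0.4
dist from hinge along -u 277.5 lateral -0.3 u in tool [-0.    -1.    -0.002]
```

View pics/side4z.png

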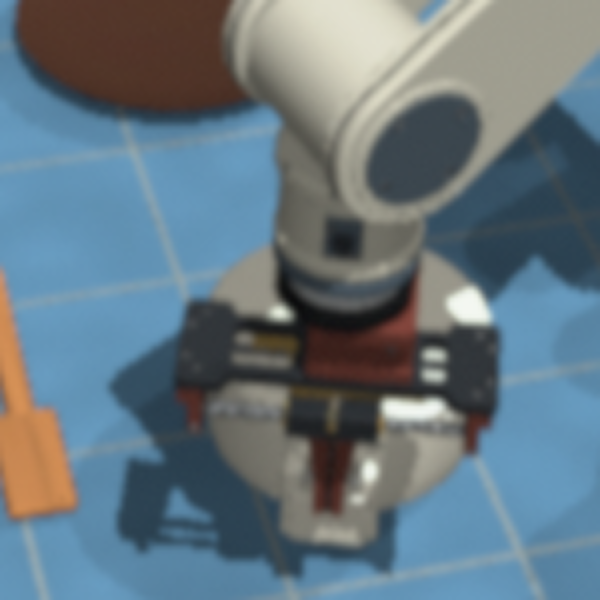

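apply_moves([
  [255,0,-3.5,0,0,0,0],
  [255,0,-3.5,0,0,0,0],
  [255,0,-3.5,0,0,0,0],
  [255,0,-3.5,0,0,0,0],
  [255,-2,-3.5,0,0,0,0],
  [255,-2,-3.5,0,0,0,0],
  [255,-1.5,-3.5,0,0,0,0],
  [255,-1.5,-3.5,0,0,0,0],
])

```text
t: 12.4
ee_pos: [627.8, 142.5, 119.8]
orientation: [0.278, 1.553, -0.279]
ft_force: [0.8, 0.4, 1.1]
width: 0.6
```

Run:
```python
from h import *
from workcell import get_image
rep()
for n in("wrist",):cv2.imwrite(f"pics/{n}5.png",get_image(n)[:,:,::-1])
```

```text
t 12.4 ee [627.8 142.5 119.8] tip z 111.8 F [0.78 0.37 1.07] w 0.6
dist from hinge along -u 248.9 lateral -0.3 u in tool [ 0.    -1.    -0.002]
```

View pics/wrist5.png

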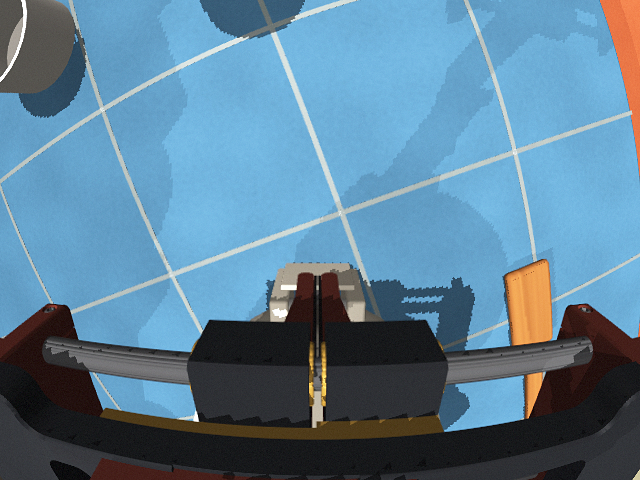

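The bar is now hidden behind the fingers, with only its white base block visible at about (318,285), and the warmer hasn't moved. I'll push on past centre.

apply_moves([
  [255,-1,-3,0,0,0,0],
  [255,-0.5,-3,0,0,0,0],
  [255,-0.5,-3,0,0,0,0],
  [255,0,-3,0,0,0,0],
  [255,0,-3,0,0,0,0],
  [255,0,-3,0,0,0,0],
  [255,0,-3,0,0,0,0],
  [255,0,-3,0,0,0,0],
])

```text
t: 13.45
ee_pos: [619.4, 120.2, 121.6]
orientation: [0.279, 1.553, -0.279]
ft_force: [0.2, -0.0, -0.4]
width: 0.1
```

Run:
```python
from h import *
from workcell import get_image
rep()
for n in("side","wrist","top"):cv2.imwrite(f"pics/{n}6.png",get_image(n)[:,:,::-1])
s=cv2.imread("pics/side6.png")[175:325,260:410]
cv2.imwrite("pics/side6z.png",cv2.resize(s,None,fx=4,fy=4,interpolation=cv2.INTER_CUBIC))
```

```text
t 13.45 ee [619.4 120.2 121.6] tip z 113.6 F [ 0.24 -0.02 -0.4 ] w 0.1
dist from hinge along -u 225.1 lateral -0.4 u in tool [ 0.    -1.    -0.002]
```

View pics/side6z.png

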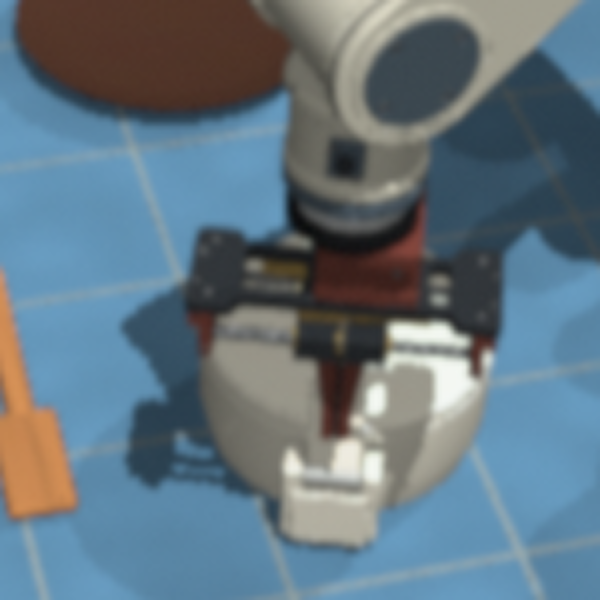

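View pics/wrist6.png

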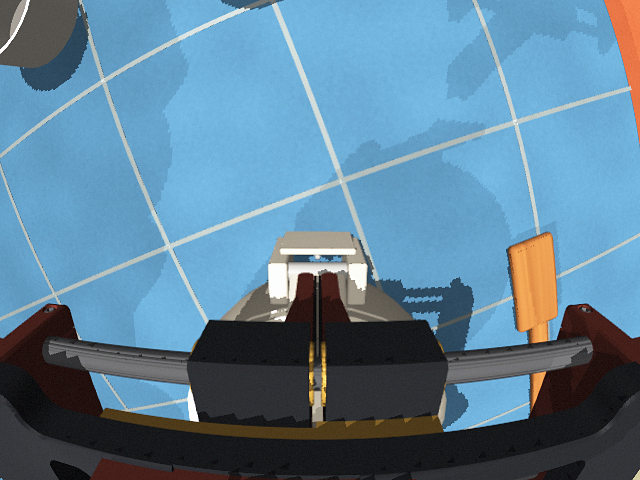

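There's no contact force now and the lever is seen leaning in behind the fingers, so it has snapped over. I'll retreat outwards, then up.

apply_moves([
  [255,0,5,0,0,0,0],
  [255,0,10,0,0,0,0],
  [255,0,12,0,0,0,0],
  [255,0,12,0,0,0,0],
  [255,-20,5,0,0,0,0],
  [255,-30,0,0,0,0,0],
  [255,-30,0,0,0,0,0],
  [255,-30,0,0,0,0,0],
])

```text
t: 14.6
ee_pos: [634.9, 162.4, 232.6]
orientation: [0.278, 1.553, -0.278]
ft_force: [-0.4, 0.4, 0.8]
width: 0.7
```

apply_moves([
  [255,-20,-20,0,0,0,0],
  [255,0,-40,0,0,0,0],
  [255,0,-50,0,0,0,0],
  [255,0,-50,0,0,0,0],
  [255,0,-40,0,0,0,0],
  [255,0,-20,0,0,0,0],
  [255,0,0,0,0,0,0],
  [255,0,0,0,0,0,0],
])

```text
t: 15.6
ee_pos: [558.8, -43.9, 251.7]
orientation: [0.279, 1.553, -0.278]
ft_force: [0.5, -0.0, -0.0]
width: 0.1
```

Run:
```python
from h import *
from workcell import get_image
rep()
for n in("side","wrist","top"):cv2.imwrite(f"pics/{n}7.png",get_image(n)[:,:,::-1])
s=cv2.imread("pics/side7.png")[175:325,260:410]
cv2.imwrite("pics/side7z.png",cv2.resize(s,None,fx=4,fy=4,interpolation=cv2.INTER_CUBIC))
print("locked tip proj side7z",(proj("side",C-80*u+[0,0,121])[0]-[260,175])*4)
```

```text
t 15.6 ee [558.8 -43.9 251.7] tip z 243.7 F [ 0.49 -0.   -0.01] w 0.1
dist from hinge along -u 50.2 lateral 0.2 u in tool [-0.    -1.    -0.003]
locked tip proj side7z [339.07238396 369.67595029]
```

View pics/side7z.png

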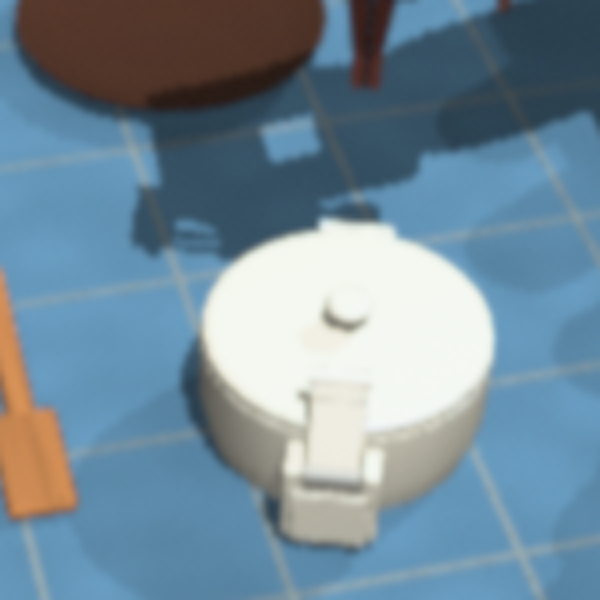

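View pics/wrist7.png

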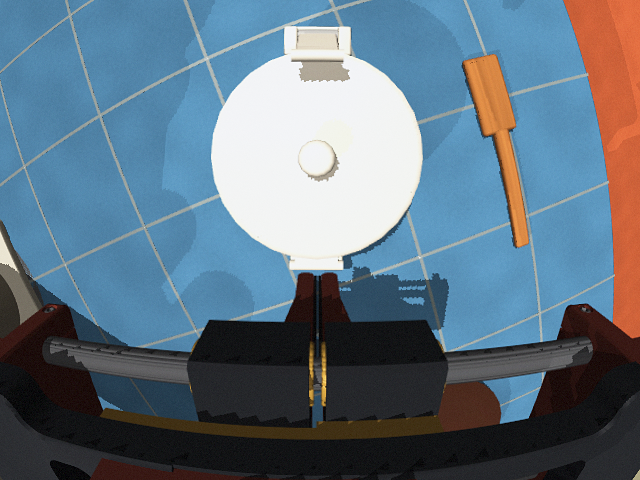

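View pics/top7.png

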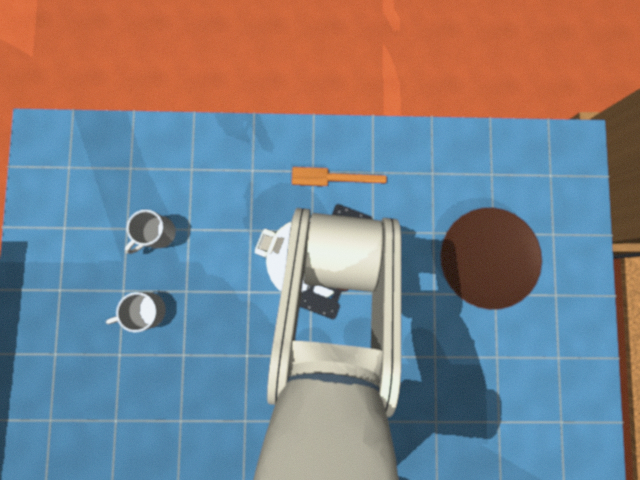

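The lever leans in over the lid, with its bar at about (338,378) in the zoomed side view against a predicted (339,370). I'll check this numerically with the wrist view, where the bar is at about (320,57).

Run:
```python
from h import *
o,R=rep();c=camera_params("wrist");K=c["camera_matrix"];T=c["T_tool_cam"]
v=np.array([-u[1],u[0],0])
for n,uv,z in(("bar",(320,57),124),("knob",(317,158),107),("hingeplate",(317,262),75)):
    d=np.array([(uv[0]-K[0,2])/K[0,0],(uv[1]-K[1,2])/K[1,1]]);r=np.hypot(*d)
    d=R@T[:3,:3]@np.array([*(d/r*np.sin(r)),np.cos(r)]);P=R@T[:3,3]+o["ee_pos"]
    p=P+d*(z-P[2])/d[2];print(n,p.round(1),"along",((p-C)@-u).round(1),"lat",((p-C)@v).round(1))
for a in(.85,.95,1.05):print(a,"expected bar along",112-67*np.sin(a-.55),"z",62+67*np.cos(a-.55))
```

```text
t 15.75 ee [558.7 -43.6 251.6] tip z 243.6 F [-0.48  0.56  0.14] w 0.3
dist from hinge along -u 50.5 lateral 0.0 u in tool [-0.    -1.    -0.004]
bar [605.7  78.9 124. ] along 79.6 lat 1.2
knob [576.3   6.  107. ] along 1.1 lat -0.8
hingeplate [541.5 -88.1  75. ] along -99.2 lat -0.5
0.85 expected bar along 92.20014615369026 z 126.00754477141561
0.95 expected bar along 85.90897106532043 z 123.7110865981933
1.05 expected bar along 79.8784889135184 z 120.79803164665498
```

The bar measures 79.6 mm inward against 79.9 mm expected at the locked stop, and the knob shows the warmer has moved about 1 mm at most. The arm is clear, so I'll hand in.

```bash
python3 -c "
from workcell import close_job
print(close_job())"
```

```text
the job is handed in; nothing more can be done
None
```

The tortilla warmer is closed and latched, and I handed the job in at about 15.8 s of the 43 s allowed. `close_job` gives no verdict, so the result rests on the checks below.

**What I did:** With the fingers shut and pointing down, I pressed the lid from about 0.5 rad to shut. The fingertips stopped at 87.3 mm against the 87 mm expected, and the force rose to about 13 N against the stop, with the latch still leaning out. I then pushed the latch bar in and up from outside until it snapped over, and drew the arm back clear.

**Last checks:**
- **Latch:** the wrist camera puts the bar 79.6 mm from the warmer's centre, against 79.9 mm at the locked stop. The side view put it about 8 px (2 px before 4x zoom) from the prediction, which is within my reading error.
- **Warmer:** the knob is within about 1.5 mm of the centre I first measured. The hinge plate reads about 3 mm off its nominal place, which I put down to reading its edge in the picture. I saw no tipping.
- **Other things:** the mugs, paddle and comal look the same as in the first pictures; I compared them by eye only.
- **Robot:** it reads no contact force beyond sensor noise.

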